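# Seat the three pieces of a sectioned dental model

## Robot

A 6-joint arm with a two-finger parallel gripper is mounted at the origin on the work surface. World frame = base frame: x ahead of the robot, y to its left, z up, the work surface at z = 0. Lengths are in m, angles in degrees, forces in N, time in s.
With the tool pointing down it reaches from about 0.275 to 0.85 m from the base axis. Payload 5.2 kg.
Tool frame: the origin (TCP) lies midway between the tips of the shut fingers; the grasp point (between the pads) lies 19 mm behind it (ctrl.hold_point_z is the distance from the TCP to the grasp point, in m); z points along the fingers, y is the line along which they close (so a half turn about z gives the same grasp; the last joint's range is limited). The gripper opens to 85 mm and grips with 20 to 120 N. Pads are 22 mm wide; open, the fingers measure 114 mm over their backs; the gripper's body (76 mm by 85 mm) begins 54 mm behind the grasp point. The pads swing forward as they close: fully open they stand 13 mm farther back than shut.
Start: joints at [-78.369, 14.817, 87.949, -0, 77.235, -11.62], TCP at [0.217, -0.505, 0.231] pointing down, gripper open.
Joint ranges: [-179.93, 179.93], [-52.35, 119.4], [10.71, 147.94], [-69.91, 249.91], [12.55, 155.21], [-178.61, 178.61]. Speed limits (degrees/s): [147.25, 147.25, 180, 180, 180, 180].

## Interface

Orientations are given as a 3x3 rotation matrix whose columns are the frame's x, y, z axes.
In Python, from cell import telemetry, read_camera, ctrl, cut_out, spot_point gives the robot as it stands.
- The arm moves only by the tool carry_out, never from a script. Its argument "targets" is a list of rows, each a list of 6 numbers: the shift along the world's x, y, z in mm, then the turn, a rotation vector about the world's x, y, z in degrees. A call has exactly 10 rows; each row shifts and turns the commanded pose from where the row before left it; what a row does not reach is not made up. A row lasts 1/12 s, in which the tool goes at most 41.7 mm and 7.16 degrees, less where a joint would pass 70% of its speed; a pose out of reach is approached as far as the arm can. A call is refused whole if a number of a shift passes 41.7 or a number of a turn 7.16, either way. A call with a gripper value outside its range is refused whole. "claw" is the finger opening in mm, from 0 to 85.4, set as the call begins (left out, the last holds). The fingers move at their own pace and stop on an object; the grip force is fixed at half the most. Time passes only in rows, so rows that do not move let the fingers close, or fill a call up. It gives the time, the measured TCP pose, the force, the opening and the grip force at its end, in the units of the state.
- telemetry.read_state(): the state, without advancing time (a new reading comes with each control period).
- read_camera(name): name is "scene" or "side" or "wrist"; returns a dict with "image" (400x640x3 uint8, red, green, blue), "camera_matrix" (3x3 intrinsics, pixels), "k1" (the pictures are not rectified: a ray, as slopes to the right and down, at radius r is drawn at 1 + k1 r^2 times it, then the intrinsics apply), "rvec" (rotation vector, rad) and "tvec" (3), from world to camera coordinates, as OpenCV has them. Camera axes: x right, y down, z forward; pixel columns grow to the right and rows downward; lengths in m; the calibration is good to about 2 mm. A picture is of the moment at which its call begins. There is no depth.
- ctrl.finish_job(): hands the job in; it is judged then, once.
Trained networks look in the newest picture that a camera, given by its name, has taken for a name from the list of things; names that differ only in an ending like _2 or _b are one class to them, and where a whole thing is asked for, a point or a joint stands for the part that bears it (a point fixed in the world has none). Each returns a list of dicts, best first, with "score" (0 to 1); they miss things now and then, are a little off and sometimes report something else, mostly with a low value. They report only what shows in the picture. A call takes as long as a camera call. They do not tell look-alikes from the thing itself.
- cut_out(camera, target): "mask" (400x640 bool, what is visible of it) and "centre" ([column, row] in pixels, amid what is visible of it).
- spot_point(camera, target): "centre" ([column, row] in pixels: a listed point, or the origin of a listed thing).
The state is a dict: "time": time; "qpos": joint angles; "joint_velocities": joint speeds; "tau": joint torques, N m; "tool_pos": TCP position; "eef_rot": TCP orientation; "contact_force": force on the tool from outside, world axes, zero at the start; "torque": the same for the moment, N m; "grip_width": finger opening in m; "grip_force": force on a finger pad.
Only numpy, scipy, OpenCV 4.12 (cv2) and the standard library are available. Lean on these libraries where they do the work, as an engineer would, in place of code of your own. Each camera call takes 0.05 s, during which the arm holds its last target. There are 200 camera calls.

## Task

The sawn dental model on the bench still has its three pieces standing a little proud on their pins. With a fingertip, lightly press each piece straight down until it is fully home on the base plate: first the left side piece, then the right side piece, and last the front piece, which closes the arch between the other two (left and right as the robot sees it, the front teeth facing the robot). Do not pick up, shift or tip the model, do not pull a piece out, and leave the things around it where they are.

Things in the scene. Friction and masses are not known exactly. Their poses are not given: they have to be found in the camera images.
- model: dental model, loose, 0.3 kg: grey D-shaped plate 76 by 76 by 14 mm with an arch of cream stone teeth in 3 sawn pieces, 37 mm high when all are home. Origin: on the bench, 33 mm behind the plate's front edge. x points from the front teeth to the back, away from the robot (up to 35 deg off), y to the left piece, z up. A light, slow press (5 to 12 N, 15 mm/s) seats a piece; the stone chips above 30 N
- left_piece (a joint): how far the left side piece (2 premolars, 2 molars, 36 mm long, teeth 9 to 11 mm wide, +y side) stands up from the plate, m: 0 = home, grows upward, starts at 0.004 to 0.007, end of travel 0.012. It slides along the model's z on brass pins with about 3 N of friction, stays where it is left and stops hard at 0
- right_piece (a joint): how far the right side piece (mirror image of the left one, -y side) stands up from the plate, m: 0 = home, grows upward, starts at 0.004 to 0.007, end of travel 0.012. It slides along the model's z on brass pins with about 3 N of friction, stays where it is left and stops hard at 0
- front_piece (a joint): how far the front piece (curved row of 4 incisors and 2 canines, 44 mm wide, nearest the robot) stands up from the plate, m: 0 = home, grows upward, starts at 0.004 to 0.007, end of travel 0.012. It slides along the model's z on brass pins with about 3 N of friction, stays where it is left and stops hard at 0
- left_spot (a point): spot to press on the left piece: middle of the biting surface of its first molar (third tooth from its front end), on top of the cusps. It rides with the piece: 37 mm above the bench when home, at x = +8, y = +26.3 mm in the model's frame
- right_spot (a point): the same spot on the right piece, at x = +8, y = -26.3 mm in the model's frame, 37 mm above the bench when home
- front_spot (a point): spot to press on the front piece: between the two middle incisors, on their edges, at x = -24.5, y = 0 mm in the model's frame, 37 mm above the bench when home
- splint_cast: another dental cast, clear-grey, horseshoe-shaped, 65 by 72 mm, with a blue splint on its teeth, 28 mm high, loose, stands beside the model on one side; origin under its middle. Leave it alone
- bur_block: white plastic block 26 by 46 by 14 mm with eight steel burs standing in it, 42 mm high in all, loose, beside the model on the other side; origin under its middle. Leave it alone
- handpiece: metal handpiece, 25 mm thick and 160 mm long, lying along y behind the model, loose; origin under its middle. Leave it alone
There are look-alikes about, which are no part of the job. Several things have the shape of the model; the one meant has the colours described above.

How it is judged (in metres and radians):
On the way, in this order (a step that is already met when the one before it is completed fails the run):
1. the left side piece is pressed home (value of joint left_piece below 0.0015 m), for 0.1 s.
2. the right side piece is pressed home (value of joint right_piece below 0.0015 m), for 0.1 s.
3. the front piece is pressed home (value of joint front_piece below 0.0015 m), for 0.1 s.
At the end, for the whole second after the job is handed in: All three pieces are home within 1.5 mm, seated in the order left, right, front; the model lies flat and at rest within 15 mm of where it stood, and so do the splint cast, the bur block and the handpiece (value of joint each of left_piece, right_piece, front_piece below 0.0015 m and angle between model's own z axis and vertical below 0.05 rad and distance of each of model, splint_cast, bur_block, handpiece from where it was at the start of the episode below 0.015 m and linear speed of model below 0.01 m/s); the robot touches nothing.
It fails at once if the stone is pressed with more than 30 N (contact force between any of the fingers, the arm and model above 30 N).
It fails at once if a piece is pulled up out of the plate (more than 9.5 mm up) instead of pressed (value of joint any of left_piece, right_piece, front_piece above 0.0095 m).
It fails at once if the model is lifted (8 mm), tipped (0.2 rad) or shifted (25 mm) (height (world z) of model above 0.008 m or angle between model's own z axis and vertical above 0.2 rad or distance of model from where it was at the start of the episode above 0.025 m).
It fails at once if the splint cast, the bur block or the handpiece is disturbed (25 mm) (distance of any of splint_cast, bur_block, handpiece from where it was at the start of the episode above 0.025 m).
It also fails if it takes over 38 s, if anything falls off the work surface, if the arm or the gripper's body presses on something with over 40 N, if the wrist force passes 120 N, or if a joint passes its speed limit or range.

## Working session

There is one attempt and no reset: what is moved stays moved. The work goes in short steps, Python scripts to look and compute and a tool call to move; the robot and the scene stay as the last step left them, time stands still between calls to the robot, and variables do not carry over. Pictures are saved under pics/ and viewed, at most 10 in all, crops included, and the job is handed in when it is done.

Besides the shell and the picture viewer there is one more tool, called after "Call:" in YAML: its name, and indented under it one key for each argument. carry_out: Moves the arm, as the interface text tells. Its arguments: {"type":"object","properties":{"targets":{"type":"array","items":{"type":"array","items":{"type":"number"}}},"claw":{"type":"number"}},"required":["targets"]}

```bash
mkdir -p pics; cat > h.py <<'E'
import numpy as np, cv2
from cell import telemetry, read_camera, ctrl, cut_out, spot_point
def ray(c,px):
    K=np.array(c["camera_matrix"]);R=cv2.Rodrigues(np.array(c["rvec"],float))[0];t=np.array(c["tvec"],float).ravel()
    p=cv2.undistortPoints(np.array([[px]],float),K,np.array([c["k1"],0,0,0,0.]))[0,0]
    return -R.T@t, R.T@np.array([p[0],p[1],1.])
def atz(c,px,z):
    o,d=ray(c,px); return o+d*(z-o[2])/d[2]
def tri(obs):
    A=0;b=0
    for o,d in obs:
        d=d/np.linalg.norm(d);P=np.eye(3)-np.outer(d,d);A=A+P;b=b+P@o
    x=np.linalg.solve(A,b); return x,[np.linalg.norm(np.cross(x-o,d/np.linalg.norm(d))) for o,d in obs]
def proj(c,X):
    return cv2.projectPoints(np.array(X,float).reshape(-1,3),np.array(c["rvec"],float),np.array(c["tvec"],float),np.array(c["camera_matrix"]),np.array([c["k1"],0,0,0,0.]))[0].reshape(-1,2)
E
python3 - <<'E'
from h import *
np.set_printoptions(precision=4,suppress=True)
for n in ["scene","side"]:
    c=read_camera(n); cv2.imwrite(f"pics/{n}0.png",c["image"][:,:,::-1])
    for t in ["model","left_spot","right_spot","front_spot","splint_cast","bur_block","handpiece"]:
        z={"left_spot":.042,"right_spot":.042,"front_spot":.042}.get(t,0)
        print(n,t,[(round(d["score"],2),np.round(d["centre"]),atz(c,d["centre"],z)[:2]) for d in spot_point(n,t)])
print(telemetry.read_state())
E
```

```text
scene model [(0.91, array([243., 199.]), array([ 0.6589, -0.1183])), (0.9, array([377., 282.]), array([0.5314, 0.252 ])), (0.71, array([379., 235.]), array([0.4509, 0.1403])), (0.67, array([313., 235.]), array([0.5741, 0.0759]))]
scene left_spot [(0.75, array([256., 238.]), array([0.6985, 0.0771])), (0.64, array([306., 229.]), array([0.6021, 0.0975])), (0.64, array([230., 184.]), array([ 0.6826, -0.1321])), (0.58, array([369., 220.]), array([0.473 , 0.1312])), (0.55, array([369., 258.]), array([0.5373, 0.2268]))]
scene right_spot [(0.67, array([393., 272.]), array([0.5188, 0.277 ])), (0.62, array([307., 213.]), array([0.5757, 0.051 ])), (0.49, array([393., 218.]), array([0.4262, 0.1494])), (0.46, array([252., 188.]), array([ 0.6425, -0.0948]))]
scene front_spot [(0.56, array([325., 225.]), array([0.5612, 0.1047])), (0.56, array([235., 191.]), array([ 0.6816, -0.099 ])), (0.5, array([387., 227.]), array([0.4544, 0.1673]))]
scene splint_cast [(0.85, array([307., 273.]), array([0.6357, 0.1693]))]
scene bur_block []
scene handpiece [(0.91, array([260., 242.]), array([0.6803, 0.0437]))]
s
[... 1020 characters left out ...]
[341., 187.]), array([0.6281, 0.1862]))]
side bur_block []
side handpiece [(0.95, array([388., 236.]), array([0.6771, 0.0264]))]
{'time': 0.8, 'qpos': array([-78.3699,  14.8134,  87.9485,   0.0025,  77.2346, -11.6182]), 'joint_velocities': array([ 0.0203, -0.0467, -0.0712,  0.0133, -0.0383,  0.0574]), 'tau': array([ -0.0011, -44.5863, -29.088 ,  -0.0001,   0.0008,   0.    ]), 'tool_pos': array([ 0.2171, -0.5053,  0.2313]), 'eef_rot': array([[ 0.9188,  0.3947,  0.0001],
       [ 0.3947, -0.9188, -0.0001],
       [ 0.    ,  0.0001, -1.    ]]), 'contact_force': array([ 0.6579, -0.0506, -0.4649]), 'torque': array([ 0.0281, -0.0206, -0.0252]), 'grip_force': 0.0, 'grip_width': 0.08544438650613989}
```

```bash
python3 - <<'E'
import cv2,numpy as np
a=cv2.imread("pics/scene0.png")[150:310,200:420];b=cv2.imread("pics/side0.png")[130:330,220:450]
a=cv2.resize(a,(400,291),interpolation=3);b=cv2.resize(b,(400,348),interpolation=3)
a=cv2.copyMakeBorder(a,0,57,0,0,0)
cv2.imwrite("pics/both.png",cv2.resize(np.hstack([a,b]),None,fx=1,fy=1))
E
```

```text
(no output)
```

View pics/both.png

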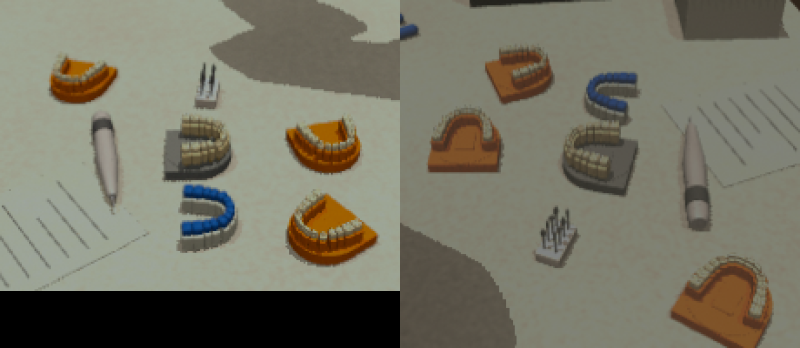

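View pics/scene0.png

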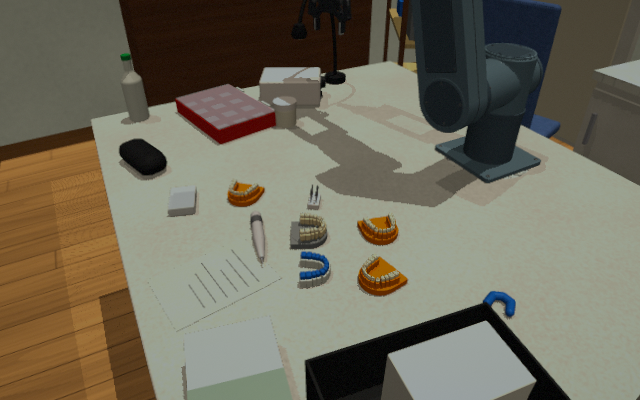

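The task model is the grey plate with cream teeth, at scene (313,235) and side (329,225). The things that could be taken for it are the orange look-alikes at scene (243,199), (379,235) and (377,282). The blue splint cast is at (314,268), the burs at (314,196) and the handpiece at (260,240). From the spots the model is at about (0.575, 0.078) with yaw near -30°. I'll move over it for a close look.

Call:
carry_out:
  targets:
    - [17,29,2,0,0,-2.6]
    - [17,29,2,0,0,-2.6]
    - [17,29,2,0,0,-2.6]
    - [17,29,2,0,0,-2.6]
    - [17,29,2,0,0,-2.6]
    - [17,29,2,0,0,-2.6]
    - [17,29,2,0,0,-2.6]
    - [17,29,2,0,0,-2.6]
    - [17,29,2,0,0,-2.6]
    - [17,29,2,0,0,-2.6]
  claw: 0

```text
time: 1.63
tool_pos: [0.3877, -0.2138, 0.2517]
eef_rot: [[0.999, -0.05, 0.001], [-0.05, -0.999, -0.0], [0.001, 0.0, -1.0]]
contact_force: [1.1, 0.5, -0.4]
grip_width: 0.0003
grip_force: 0.0
```

Call:
carry_out:
  targets:
    - [15,29,0,0,0,-2.6]
    - [15,29,0,0,0,-2.6]
    - [15,29,0,0,0,-2.6]
    - [15,29,0,0,0,-2.6]
    - [15,29,0,0,0,-2.6]
    - [15,29,0,0,0,-2.6]
    - [15,29,0,0,0,-2.6]
    - [15,29,0,0,0,-2.6]
    - [15,29,0,0,0,-2.6]
    - [0,0,0,0,0,0]

```text
time: 2.47
tool_pos: [0.5239, 0.0503, 0.2513]
eef_rot: [[0.898, -0.439, 0.002], [-0.439, -0.898, 0.002], [0.0, -0.003, -1.0]]
contact_force: [-0.2, -0.9, -0.6]
grip_width: 0.0002
grip_force: 0.0
```

```bash
cat > look.py <<'E'
from h import *
import sys,pickle
np.set_printoptions(precision=4,suppress=True)
tag=sys.argv[1]
c=read_camera("wrist"); cv2.imwrite(f"pics/{tag}.png",c["image"][:,:,::-1])
s=telemetry.read_state();print(s["tool_pos"],s["eef_rot"].tolist(),s["qpos"],s["contact_force"],s["time"])
R=cv2.Rodrigues(np.array(c["rvec"],float))[0];print("cam",-R.T@np.array(c["tvec"],float).ravel(),R[2])
out={}
for t in ["model","left_spot","right_spot","front_spot"]:
    z=0 if t=="model" else .042
    out[t]=[d["centre"] for d in spot_point("wrist",t)]
    print(t,[(round(d["score"],2),np.round(d["centre"]),atz(c,d["centre"],z)[:2]) for d in spot_point("wrist",t)])
del c["image"]; pickle.dump((c,out),open(tag+".pkl","wb"))
E
python3 look.py w1
```

```text
[0.5228 0.0481 0.2511] [[0.8994832707886412, -0.43695519351131956, 6.659469375163309e-05], [-0.4369551574874849, -0.8994831096380956, 0.0005708072080598605], [-0.00018951637183432403, -0.0005425304293914931, -0.9999998348721254]] [ -6.9455  11.4951  89.4712   0.0335  79.0339 108.9579] [-0.4641 -0.3745  0.5294] 2.5167
cam [0.5942 0.0133 0.3943] [-0.2779  0.139  -0.9505]
model [(0.76, array([290., 238.]), array([0.4454, 0.1361])), (0.69, array([399.,  10.]), array([ 0.6547, -0.1215])), (0.6, array([283., 138.]), array([0.5808, 0.0752])), (0.59, array([197., 220.]), array([0.5322, 0.2464]))]
left_spot [(0.8, array([258., 136.]), array([0.5974, 0.0937])), (0.57, array([206., 224.]), array([0.5279, 0.2142])), (0.55, array([286., 229.]), array([0.475 , 0.1207]))]
right_spot [(0.81, array([302., 136.]), array([0.5741, 0.0474])), (0.76, array([406.,  23.]), array([ 0.6331, -0.1096])), (0.61, array([174., 241.]), array([0.5264, 0.2667])), (0.52, array([300., 264.]), array([0.4202, 0.1289]))]
front_spot [(0.9, array([270., 253.]), array([0.4533, 0.1579])), (0.69, array([171., 219.]), array([0.555 , 0.2518])), (0.55, array([281., 166.]), array([0.5531, 0.0868]))]
```

View pics/w1.png

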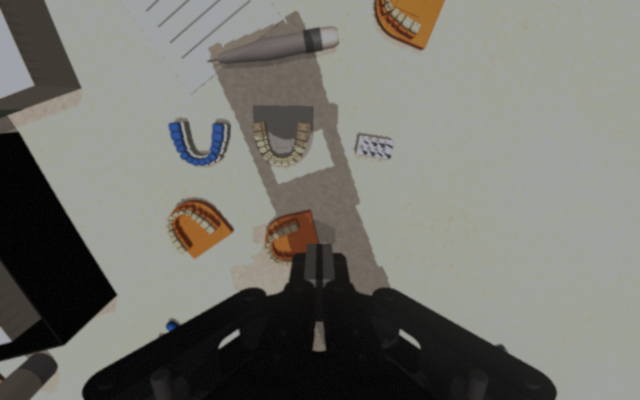

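The close view agrees: grey model at (283,138), front teeth towards the robot, splint at left (200,145), burs at right (375,147). I'll go closer for a second wrist view.

Call:
carry_out:
  targets:
    - [1,5,-11,0,0,0]
    - [1,5,-11,0,0,0]
    - [1,5,-11,0,0,0]
    - [1,5,-11,0,0,0]
    - [1,5,-11,0,0,0]
    - [1,5,-11,0,0,0]
    - [1,5,-11,0,0,0]
    - [1,5,-11,0,0,0]
    - [0,0,0,0,0,0]
    - [0,0,0,0,0,0]

```text
time: 3.75
tool_pos: [0.5297, 0.0861, 0.1624]
eef_rot: [[0.898, -0.44, -0.002], [-0.44, -0.898, -0.0], [-0.002, 0.001, -1.0]]
contact_force: [0.3, -0.3, 0.0]
grip_width: 0.0003
grip_force: 0.0
```

```bash
python3 look.py w2; cat > fit.py <<'E'
from h import *
import pickle,sys
from scipy.optimize import least_squares
np.set_printoptions(precision=4,suppress=True)
V=[]
for a in sys.argv[1:]:
    V.append(pickle.load(open(a+".pkl","rb")))
g={"left_spot":(.597,.095,.042),"right_spot":(.574,.05,.042),"front_spot":(.554,.088,.042),"model":(.577,.077,0)}
def near(c,l,p):
    q=proj(c,[p])[0]; l=[x for x in l if np.linalg.norm(np.array(x)-q)<25]
    return min(l,key=lambda x:np.linalg.norm(np.array(x)-q)) if l else None
O={t:[(c,near(c,o[t],g[t])) for c,o in V] for t in g}
for t in g:
    l=[ray(c,p) for c,p in O[t] if p is not None]
    if len(l)>1: print(t,*tri(l))
loc={"left_spot":(.008,.0263),"right_spot":(.008,-.0263),"front_spot":(-.0245,0),"model":(0,0)}
def f(v):
    x,y,a=v[:3];r=[]
    for i,t in enumerate(g):
        lx,ly=loc[t];X=(x+np.cos(a)*lx-np.sin(a)*ly,y+np.sin(a)*lx+np.cos(a)*ly,0 if t=="model" else .037+v[3+i])
        for c,p in O[t]:
            if p is not None:r+=list((proj(c,[X])[0]-p)/2)
    return r+list((v[3:]-.0055)/.001)
s=least_squares(f,[.577,.077,-.47,.0055,.0055,.0055],loss="soft_l1")
print(s.x,np.degrees(s.x[2]),s.cost)
x,y,a=s.x[:3]
for t in loc:
    lx,ly=loc[t];print(t,x+np.cos(a)*lx-np.sin(a)*ly,y+np.sin(a)*lx+np.cos(a)*ly)
E
python3 fit.py w1 w2
```

```text
[0.5302 0.0858 0.1632] [[0.8978562736120168, -0.4402886183162521, -0.0002109898307383751], [-0.4402886512495018, -0.8978562701629175, -0.00014734323412725787], [-0.00012456499349689434, 0.00022518947513858255, -0.9999999668866307]] [ -2.7082  16.7206  95.3916  -0.0097  67.8995 113.4177] [-0.0061 -0.0109  0.3209] 3.8
cam [0.6004 0.0493 0.3053] [-0.2809  0.1369 -0.9499]
model [(0.89, array([192., 239.]), array([0.5338, 0.2473])), (0.83, array([307., 260.]), array([0.4492, 0.1384])), (0.74, array([306., 136.]), array([0.58  , 0.0741]))]
left_spot [(0.75, array([200., 249.]), array([0.5293, 0.2189])), (0.68, array([273., 133.]), array([0.5983, 0.096 ])), (0.57, array([309., 256.]), array([0.4746, 0.1222])), (0.27, array([336., 134.]), array([0.5726, 0.0453]))]
right_spot [(0.71, array([333., 132.]), array([0.5755, 0.0478])), (0.58, array([168., 272.]), array([0.5213, 0.2657]))]
front_spot [(0.85, array([302., 173.]), array([0.5539, 0.0891])), (0.66, array([285., 282.]), array([0.457 , 0.1599])), (0.55, array([163., 239.]), array([0.5563, 0.2474]))]
left_spot [ 0.5979  0.1041 -0.0037] [np.float64(5.6363166082143496e-05), np.float64(5.6363166082236196e-05)]
right_spot [0.5742 0.0479 0.0347] [np.float64(0.0005817022898267351), np.float64(0.0005817022898268008)]
front_spot [0.5497 0.0926 0.0163] [np.float64(0.0005166676542772614), np.float64(0.0005166676542772068)]
model [0.5812 0.0728 0.0158] [np.float64(0.00016671805972088018), np.float64(0.00016671805972077493)]
[ 0.579   0.0752 -0.4576  0.0055  0.0055  0.0057] -26.218363153278858 3.4754334623088075
left_spot 0.5978157439779804 0.0952480028973483
right_spot 0.5745774111820096 0.04805965805602435
front_spot 0.5570402808624468 0.08601211594948201
model 0.5790196430033677 0.07518817766998988
```

View pics/w2.png

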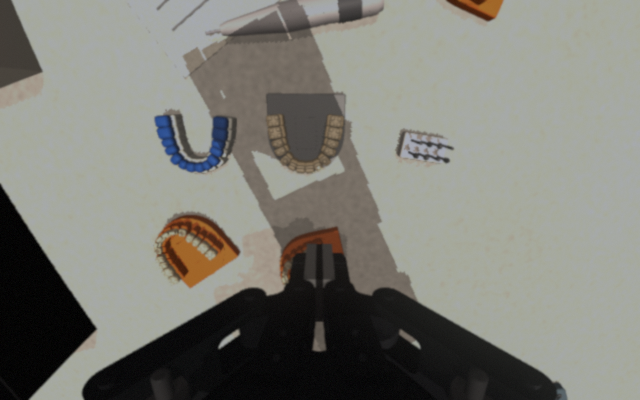

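```bash
python3 - <<'E'
from h import *
import pickle
S={"scene":dict(model=(313,235),left_spot=(306,229),right_spot=(307,213),front_spot=(325,225)),"side":dict(model=(329,225),left_spot=(339,201),right_spot=(330,216),front_spot=(320,208))}
for n in S:
    c=read_camera(n); del c["image"]; pickle.dump((c,{k:[v] for k,v in S[n].items()}),open(n+".pkl","wb"))
E
python3 fit.py w1 w2 scene side
```

```text
left_spot [0.599  0.0952 0.0413] [np.float64(0.0021077632322763075), np.float64(0.001141650263967322), np.float64(0.001147877677132982), np.float64(0.0016707303275173525)]
right_spot [0.5746 0.0498 0.0453] [np.float64(0.0027587626026412053), np.float64(0.0023569049842436275), np.float64(0.0031420106066612705), np.float64(0.004522607097698714)]
front_spot [0.5557 0.0906 0.0345] [np.float64(0.004143074295156138), np.float64(0.003135058858009098), np.float64(0.003282914148481615), np.float64(0.00722890010598193)]
model [0.5781 0.0757 0.002 ] [np.float64(0.0028017780582325104), np.float64(0.002559614588606538), np.float64(0.003272167686389902), np.float64(0.0020061990267668897)]
[ 0.5789  0.0756 -0.4729  0.0054  0.0056  0.0054] -27.097591623745643 9.261072997115525
left_spot 0.5980149194808964 0.09535946701622142
right_spot 0.5740552256362268 0.04853326632825506
front_spot 0.5571025341106737 0.08675036001732879
model 0.5789132169406199 0.07559042657256822
```

Call:
carry_out:
  targets:
    - [17,2.4,0,0,0,0]
    - [17,2.4,0,0,0,0]
    - [17,2.4,0,0,0,0]
    - [17,2.4,0,0,0,0]
    - [0,0,-25,0,0,0]
    - [0,0,-25,0,0,0]
    - [0,0,-25,0,0,0]
    - [0,0,-25,0,0,0]
    - [0,0,-8,0,0,0]
    - [0,0,0,0,0,0]

```text
time: 5.13
tool_pos: [0.5962, 0.0952, 0.0528]
eef_rot: [[0.898, -0.441, -0.005], [-0.441, -0.898, 0.0], [-0.005, 0.002, -1.0]]
contact_force: [-0.3, 0.7, 0.6]
grip_width: -0.0001
grip_force: 0.0
```

```bash
python3 - <<'E'
from h import *
s=telemetry.read_state();print(s["tool_pos"],s["contact_force"])
a=read_camera("scene");b=read_camera("side")
p=[(.598,.0954,.0425),(.574,.0485,.0425),(.557,.0867,.0425)]
im=[]
for c in (a,b):
    i=c["image"][:,:,::-1].copy();q=proj(c,p[0:1])[0].astype(int)
    i=i[q[1]-50:q[1]+50,q[0]-65:q[0]+65];im.append(cv2.resize(i,(400,308),interpolation=3));print(q-[65,50])
cv2.imwrite("pics/chk.png",np.hstack(im))
E
```

```text
[0.59620931 0.09523295 0.05282454] [-0.304034    0.6944222   0.63416435]
[241 178]
[272 151]
```

View pics/chk.png

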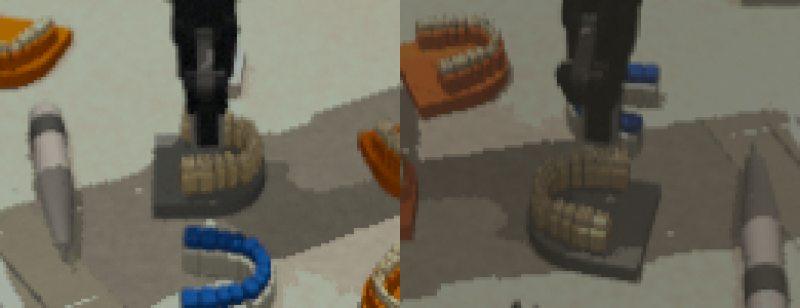

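The finger is over the left piece's molars in both views: crop (208,150) in the scene half and (602,140) in the side half. Pressing slowly.

Call:
carry_out:
  targets:
    - [1.5,0,-1.2,0,0,0]
    - [0,0,-1.2,0,0,0]
    - [0,0,-1.2,0,0,0]
    - [0,0,-1.2,0,0,0]
    - [0,0,-1.2,0,0,0]
    - [0,0,-1.2,0,0,0]
    - [0,0,-1.2,0,0,0]
    - [0,0,-1.2,0,0,0]
    - [0,0,-1.2,0,0,0]
    - [0,0,-1.2,0,0,0]

```text
time: 6.07
tool_pos: [0.5996, 0.0953, 0.0431]
eef_rot: [[0.898, -0.441, -0.0], [-0.441, -0.898, 0.0], [-0.0, 0.0, -1.0]]
contact_force: [-0.1, -0.4, -0.2]
grip_width: 0.0
grip_force: 0.0
```

Call:
carry_out:
  targets:
    - [-1,0,-0.8,0,0,0]
    - [0,0,-0.8,0,0,0]
    - [0,0,-0.8,0,0,0]
    - [0,0,-0.8,0,0,0]
    - [0,0,-0.8,0,0,0]
    - [0,0,-0.8,0,0,0]
    - [0,0,0,0,0,0]
    - [0,0,0,0,0,0]
    - [0,0,0,0,0,0]
    - [0,0,0,0,0,0]

```text
time: 6.9
tool_pos: [0.5987, 0.0953, 0.0385]
eef_rot: [[0.898, -0.441, 0.0], [-0.441, -0.898, 0.0], [0.0, -0.0, -1.0]]
contact_force: [-0.5, 0.1, 2.6]
grip_width: -0.0001
grip_force: 0.9
```

Call:
carry_out:
  targets:
    - [0,0,-0.5,0,0,0]
    - [0,0,-0.5,0,0,0]
    - [0,0,-0.5,0,0,0]
    - [0,0,0,0,0,0]
    - [0,0,0,0,0,0]
    - [0,0,0,0,0,0]
    - [0,0,0,0,0,0]
    - [0,0,0,0,0,0]
    - [0,0,0,0,0,0]
    - [0,0,0,0,0,0]

```text
time: 7.73
tool_pos: [0.5987, 0.0953, 0.037]
eef_rot: [[0.898, -0.441, 0.0], [-0.441, -0.898, 0.0], [0.0, -0.0, -1.0]]
contact_force: [-0.5, -0.4, 3.0]
grip_width: -0.0001
grip_force: 1.4
```

Call:
carry_out:
  targets:
    - [0,0,-0.3,0,0,0]
    - [0,0,-0.3,0,0,0]
    - [0,0,0,0,0,0]
    - [0,0,0,0,0,0]
    - [0,0,0,0,0,0]
    - [0,0,0,0,0,0]
    - [0,0,0,0,0,0]
    - [0,0,0,0,0,0]
    - [0,0,0,0,0,0]
    - [0,0,0,0,0,0]

```text
time: 8.57
tool_pos: [0.5988, 0.0953, 0.0369]
eef_rot: [[0.898, -0.441, 0.001], [-0.441, -0.898, 0.0], [0.0, -0.0, -1.0]]
contact_force: [-0.7, 0.4, 6.1]
grip_width: 0.0001
grip_force: 3.1
```

Left is home: it stopped at z = 36.9 mm and the force rose to 6 N. Now the right piece.

Call:
carry_out:
  targets:
    - [0,0,6,0,0,0]
    - [0,0,17,0,0,0]
    - [-8.2,-15.6,0,0,0,0]
    - [-8.2,-15.6,0,0,0,0]
    - [-8.2,-15.6,0,0,0,0]
    - [0,0,0,0,0,0]
    - [0,0,-5,0,0,0]
    - [0,0,-4,0,0,0]
    - [0,0,0,0,0,0]
    - [0,0,0,0,0,0]

```text
time: 9.4
tool_pos: [0.5739, 0.0492, 0.0497]
eef_rot: [[0.898, -0.44, -0.001], [-0.44, -0.898, 0.0], [-0.001, 0.0, -1.0]]
contact_force: [-0.5, 0.5, -0.6]
grip_width: 0.0003
grip_force: 0.0
```

```bash
python3 - <<'E'
from h import *
s=telemetry.read_state();print(s["tool_pos"],s["contact_force"])
im=[]
for n in ("scene","side"):
    c=read_camera(n)
    i=c["image"][:,:,::-1].copy();q=proj(c,[(.578,.076,.04)])[0].astype(int)
    im.append(cv2.resize(i[q[1]-50:q[1]+50,q[0]-65:q[0]+65],(400,308),interpolation=3))
cv2.imwrite("pics/chk2.png",np.hstack(im))
E
```

```text
[0.57386787 0.0491751  0.04971872] [-0.46633951  0.52731916 -0.59862691]
```

View pics/chk2.png

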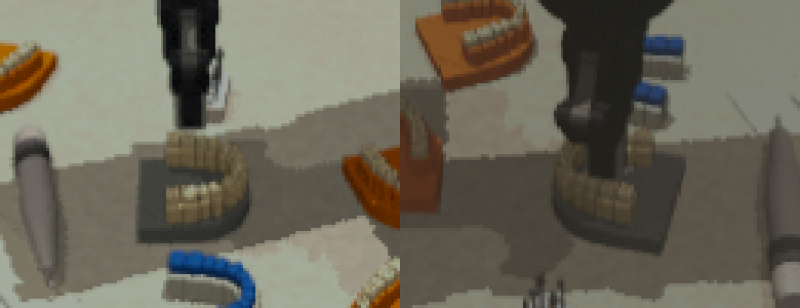

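Left now sits visibly low. The tip is over the right piece: crop (187,125) in the scene half and (603,180) in the side half. Pressing.

Call:
carry_out:
  targets:
    - [0,0,-1.1,0,0,0]
    - [0,0,-1.1,0,0,0]
    - [0,0,-1.1,0,0,0]
    - [0,0,-1.1,0,0,0]
    - [0,0,-1.1,0,0,0]
    - [0,0,-1.1,0,0,0]
    - [0,0,-1.1,0,0,0]
    - [0,0,-1.1,0,0,0]
    - [0,0,-1.1,0,0,0]
    - [0,0,-1.1,0,0,0]

```text
time: 10.33
tool_pos: [0.5741, 0.0484, 0.0396]
eef_rot: [[0.898, -0.441, 0.0], [-0.441, -0.898, -0.0], [0.0, 0.0, -1.0]]
contact_force: [-1.1, 0.3, 2.4]
grip_width: -0.0
grip_force: 1.5
```

Call:
carry_out:
  targets:
    - [0,0,-0.5,0,0,0]
    - [0,0,-0.5,0,0,0]
    - [0,0,-0.5,0,0,0]
    - [0,0,-0.4,0,0,0]
    - [0,0,-0.3,0,0,0]
    - [0,0,-0.3,0,0,0]
    - [0,0,0,0,0,0]
    - [0,0,0,0,0,0]
    - [0,0,0,0,0,0]
    - [0,0,0,0,0,0]

```text
time: 11.17
tool_pos: [0.5741, 0.0484, 0.037]
eef_rot: [[0.898, -0.441, 0.0], [-0.441, -0.898, -0.0], [0.0, 0.0, -1.0]]
contact_force: [-1.3, -1.4, 4.7]
grip_width: -0.0005
grip_force: 2.2
```

Call:
carry_out:
  targets:
    - [0,0,-0.3,0,0,0]
    - [0,0,-0.2,0,0,0]
    - [0,0,0,0,0,0]
    - [0,0,0,0,0,0]
    - [0,0,0,0,0,0]
    - [0,0,0,0,0,0]
    - [0,0,0,0,0,0]
    - [0,0,0,0,0,0]
    - [0,0,0,0,0,0]
    - [0,0,0,0,0,0]

```text
time: 12.0
tool_pos: [0.5741, 0.0483, 0.0369]
eef_rot: [[0.898, -0.441, 0.0], [-0.441, -0.898, -0.0], [0.0, 0.0, -1.0]]
contact_force: [-1.8, -2.0, 7.4]
grip_width: 0.0
grip_force: 3.8
```

Right is home (36.9 mm, 7 N). Now the front piece.

Call:
carry_out:
  targets:
    - [0,0,6,0,0,0]
    - [0,0,17,0,0,0]
    - [-5.7,12.7,0,0,0,0]
    - [-5.7,12.7,0,0,0,0]
    - [-5.7,12.7,0,0,0,0]
    - [0,0,0,0,0,0]
    - [0,0,-5,0,0,0]
    - [0,0,-4,0,0,0]
    - [0,0,0,0,0,0]
    - [0,0,0,0,0,0]

```text
time: 12.83
tool_pos: [0.5566, 0.0863, 0.0496]
eef_rot: [[0.897, -0.441, -0.001], [-0.441, -0.897, -0.0], [-0.001, 0.001, -1.0]]
contact_force: [0.7, -0.0, 0.2]
grip_width: 0.0001
grip_force: 0.0
```

```bash
python3 - <<'E'
from h import *
s=telemetry.read_state();print(s["tool_pos"],s["contact_force"])
im=[]
for n in ("scene","side"):
    c=read_camera(n)
    i=c["image"][:,:,::-1].copy();q=proj(c,[(.578,.076,.04)])[0].astype(int)
    im.append(cv2.resize(i[q[1]-50:q[1]+50,q[0]-65:q[0]+65],(400,308),interpolation=3))
cv2.imwrite("pics/chk3.png",np.hstack(im))
E
```

```text
[0.55662149 0.08627948 0.0495778 ] [ 0.66784567 -0.01941652  0.2081309 ]
```

View pics/chk3.png

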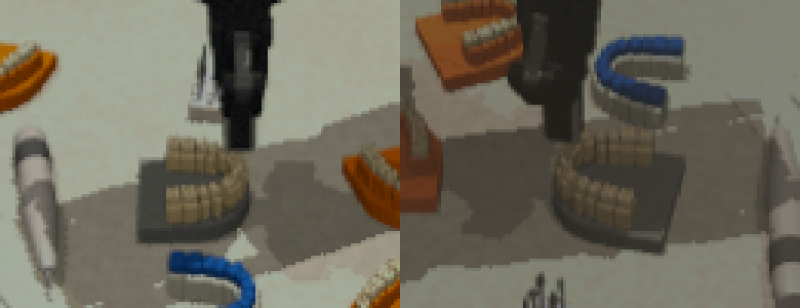

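Both sides are low and only the front stands proud, with the tip over it: crop (240,148) in the scene half and (563,137) in the side half. Pressing.

Call:
carry_out:
  targets:
    - [0,0,-1.1,0,0,0]
    - [0,0,-1.1,0,0,0]
    - [0,0,-1.1,0,0,0]
    - [0,0,-1.1,0,0,0]
    - [0,0,-1.1,0,0,0]
    - [0,0,-1.1,0,0,0]
    - [0,0,-1.1,0,0,0]
    - [0,0,-1.1,0,0,0]
    - [0,0,-1.1,0,0,0]
    - [0,0,-1.1,0,0,0]

```text
time: 13.77
tool_pos: [0.5569, 0.0866, 0.0396]
eef_rot: [[0.898, -0.441, 0.0], [-0.441, -0.898, -0.0], [0.0, -0.0, -1.0]]
contact_force: [-0.5, 0.3, 3.4]
grip_width: 0.0001
grip_force: 1.5
```

Call:
carry_out:
  targets:
    - [0,0,-0.5,0,0,0]
    - [0,0,-0.5,0,0,0]
    - [0,0,-0.5,0,0,0]
    - [0,0,-0.4,0,0,0]
    - [0,0,-0.3,0,0,0]
    - [0,0,-0.3,0,0,0]
    - [0,0,0,0,0,0]
    - [0,0,0,0,0,0]
    - [0,0,0,0,0,0]
    - [0,0,0,0,0,0]

```text
time: 14.6
tool_pos: [0.5569, 0.0866, 0.037]
eef_rot: [[0.898, -0.441, -0.0], [-0.441, -0.898, 0.0], [-0.0, -0.0, -1.0]]
contact_force: [-2.6, 0.7, 4.5]
grip_width: 0.0
grip_force: 2.3
```

Call:
carry_out:
  targets:
    - [0,0,-0.3,0,0,0]
    - [0,0,-0.3,0,0,0]
    - [0,0,0,0,0,0]
    - [0,0,0,0,0,0]
    - [0,0,0,0,0,0]
    - [0,0,0,0,0,0]
    - [0,0,0,0,0,0]
    - [0,0,0,0,0,0]
    - [0,0,0,0,0,0]
    - [0,0,0,0,0,0]

```text
time: 15.43
tool_pos: [0.5569, 0.0866, 0.0369]
eef_rot: [[0.898, -0.441, 0.0], [-0.441, -0.898, 0.0], [0.0, -0.0, -1.0]]
contact_force: [-2.5, 1.1, 9.0]
grip_width: -0.0
grip_force: 4.3
```

Call:
carry_out:
  targets:
    - [0,0,3,0,0,0]
    - [0,0,10,0,0,0]
    - [0,0,20,0,0,0]
    - [0,0,25,0,0,0]
    - [0,0,25,0,0,0]
    - [0,0,20,0,0,0]
    - [0,0,0,0,0,0]
    - [0,0,0,0,0,0]
    - [0,0,0,0,0,0]
    - [0,0,0,0,0,0]

```text
time: 16.27
tool_pos: [0.556, 0.0866, 0.138]
eef_rot: [[0.898, -0.441, -0.003], [-0.441, -0.898, 0.0], [-0.002, 0.001, -1.0]]
contact_force: [-0.4, 0.5, 0.0]
grip_width: 0.0
grip_force: 0.0
```

```bash
python3 - <<'E'
from h import *
s=telemetry.read_state();print(s["tool_pos"],s["contact_force"])
im=[]
for n in ("scene","side"):
    c=read_camera(n)
    i=c["image"][:,:,::-1].copy();q=proj(c,[(.578,.076,.04)])[0].astype(int)
    im.append(cv2.resize(i[q[1]-50:q[1]+50,q[0]-65:q[0]+65],(400,308),interpolation=3))
cv2.imwrite("pics/chk4.png",np.hstack(im))
E
```

```text
[0.55597962 0.08655701 0.13802018] [-0.39726224  0.47731574  0.02740784]
```

View pics/chk4.png

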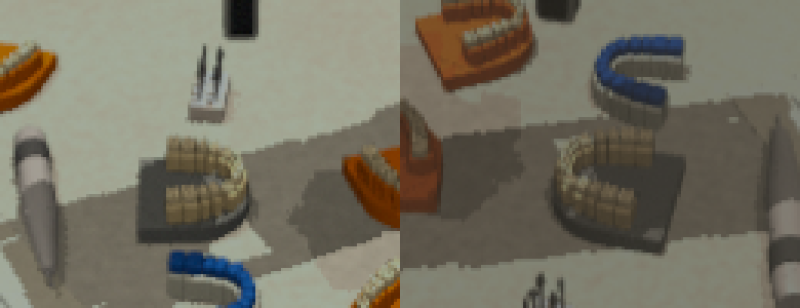

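All three pieces are level and the neighbours haven't moved.

```bash
python3 -c "
from cell import ctrl; print(ctrl.finish_job())"
```

```text
the job is handed in; nothing more can be done
None
```

The job is handed in, with no verdict shown: I pressed the left, right and front pieces home in that order, each stopping at 36.9 mm with at most 9 N read, and the model and its neighbours look unmoved in the last pictures.

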